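# Fold the sprung leaf over the abrasive sheets and tuck it under the lip

### The arm

A 6-joint arm with a two-finger parallel gripper is mounted at the origin on a cart in front of the work surface, level with it; the furniture and walls round the work are solid. World frame = base frame: x ahead of the robot, y to its left, z up, the work surface at z = 0. Lengths are in mm, angles in rad, forces in N, time in s.
With the tool pointing down it reaches from about 375 to 825 mm from the base axis. Payload 5.5 kg.
Tool frame: the origin (TCP) lies at the very end of the fingers, on their centre line; the grasp point (between the pads) lies 19 mm behind it; z points along the fingers, y is the line along which they close (so a half turn about z gives the same grasp; the last joint's range is limited). The gripper opens to 85 mm and grips with 20 to 120 N. Pads are 22 mm wide; open, the fingers measure 114 mm over their backs; the gripper's body (76 mm by 85 mm) begins 54 mm behind the grasp point. The pads swing forward as they close: fully open they stand 13 mm farther back than shut.
Start: joints at [1.215, 0.314, -0.047, 1.21, 0, 1.571], TCP at [209.001, 562.418, 231.299] pointing down, gripper open.
Joint ranges: [-2.67, 2.67], [-0.69, 1.73], [-1.03, 1.25], [-2.08, 2.16], [-1.42, 1.45], [-3.14, 3.14]. Speed limits (rad/s): [2.39, 2.39, 3.01, 3.14, 3.14, 3.14].

### API

Orientations are given as a unit quaternion [x, y, z, w].
In Python, from station import monitor, grab_frame, job_done gives the robot as it stands. The module is installed in compiled form; this text tells all that it offers.
- The arm moves only by the shell command python3 -m crank 'ROWS'. ROWS is JSON, a list of rows, each a list of 7 numbers: the turn, a rotation vector about the tool's x, y, z in degrees, then the shift along the tool's x, y, z in units of 25 mm (1.0 is 25 mm), then the closure, from -1 (fully open) to 1 (shut). In form: [[rx, ry, rz, dx, dy, dz, claw], ...]. A call has 1 to 20 rows; each row shifts and turns the commanded pose from where the row before left it, along the tool's axes as they then stand; what a row does not reach is not made up. A row lasts 1/8 s, in which the tool goes at most 62.5 mm and 10.7 degrees, less where a joint would pass 70% of its speed; a pose out of reach is approached as far as the arm can. A call is refused whole if a number of a shift passes 1 or a number of a turn 10.7, either way. A call with a gripper value outside its range is refused whole. The fingers move at their own pace and stop on an object; the grip force is fixed at half the most. Time passes only in rows, so rows that do not move let the fingers close. It gives the time, the measured TCP pose, the force, the opening and the grip force at its end, in the units of the state.
- monitor.read_state(): the state, without advancing time (a new reading comes with each control period).
- grab_frame(name): name is "side" or "top" or "wrist"; returns a dict with "color" (384x512x3 uint8, red, green, blue), "fx", "fy", "cx", "cy" (pixels), "extrinsics" (4x4, takes a point from camera to world coordinates); the wrist camera has in their place "mount" (4x4, takes a point from camera to tool coordinates, whose origin is the TCP and whose axes are the flange's). Camera axes: x right, y down, z forward; pixel columns grow to the right and rows downward; lengths in mm; the calibration is good to about 2 mm. The wrist camera is an equidistant fisheye: a pixel r from the principal point sees the ray r / f radians off the axis. A picture is of the moment at which its call begins: read the wrist's pose just before it. There is no depth.
- job_done(): hands the job in; it is judged then, once.
The state is a dict: "time_s": time; "qpos": joint angles; "dq": joint speeds; "joint_efforts": joint torques, N m; "eef_pos": TCP position; "orientation": TCP orientation; "ft_force": force on the tool from outside, world axes, zero at the start; "torque": the same for the moment, N m; "opening": opening from 0.0 (shut) to 1.0 (fully open); "gripper_force": force on a finger pad.
Only numpy, scipy, OpenCV 4.12 (cv2) and the standard library are available. Lean on these libraries where they do the work, as an engineer would, in place of code of your own. Each camera call takes 0.05 s, during which the arm holds its last target. There are 200 camera calls.

### The job

On the workbench stands a sheet holder whose sprung hinged leaf is open. Close it gently with your fingertips: push the leaf over until it lies flat on the stack of sheets, then, still pressing it down, push it along by its rib as far as it will go, so that its free edge is tucked beneath the retaining lip at the far end of the board and stays there when you let go. Only push: do not pinch or grip the leaf, and leave the tape roll, the tape measure and the paint tin where they are.

Things in the scene. Friction and masses are not known exactly. Their poses are not given: they have to be found in the camera images.
- sheet_holder: plywood board 190 (x) x 130 (y) x 12 mm, fixed to the bench; a flat stack of abrasive sheets on it (top 16 mm above the bench), the leaf's hinge at its -x end, the retaining lip at its +x end. Origin: centre of its underside; x points from hinge to lip, z up; turned up to about 52 degrees. Two slotted hinge lugs, 28 mm above the bench, stand at y = +-53 mm, x = -78 to -22 mm
- leaf (a joint): angle of the leaf (rad): 0 = flat on the sheets, 1.57 = upright, 2.0 = fully open, leaning back over the hinge. The hinge is stiff: the leaf stays where it starts (1.2 to 1.8). A spring opens it: held flat it pushes back with about 0.2 N m (3 N at the rib); let go flat but not tucked, it springs up to about 0.8
- leaf_slide (a joint): how far leaf and hinge pin are pushed along the slots towards the lip (m), 0 to 0.030, about 0 at the start; stiff (about 8 N), stays where it is left. The leaf can be folded flat only while this is near 0, else it lands on top of the lip. From 0.011 on the edge is under the flat lip; 0.030 is fully home
- leaf_plate: the leaf: aluminium plate 90 mm wide (y), 3 mm thick, 115 mm from hinge axis to free edge. Origin mid hinge axis; x to the free edge, z out of the upper face (at z = +2 mm). On that face a rib along y, 70 mm long: upright face 8 mm high 76 mm from the axis, sloping down to 95 mm; press on the plate between hinge and rib. When open, the upper face looks back to the board's hinge end
- leaf_pad: black rubber pad, 90 x 76 x 3 mm, on the underside of the leaf, which presses on the sheets; same origin and axes as the leaf plate, centre 56 mm from the hinge axis, 10 to 14 mm inside the plate's ends and 7 mm inside its sides
- leaf_hinge (a point): point on the hinge axis midway along it, 20.5 mm above the bench; at the start 65 mm from the board's centre towards -x of the board. Turns with the leaf and moves with the slide
- leaf_edge (a point): middle of the leaf's free edge, on its upper face, 115 mm from the hinge axis
- leaf_rib (a point): foot of the rib's hinge side, mid-width, on the leaf's upper face
- lip_mouth (a point): front edge of the flat lip's underside, mid-width, 26.5 mm above the bench, 61 mm from the board's centre towards +x of the board; the lip is 100 mm wide and reaches 28 mm on from here. Its flared-up lead-in begins 7 mm nearer the hinge, 34 mm above the bench at its highest. The closed leaf passes beneath with 4 mm to spare
- insulating_tape: roll of black electrical tape lying flat, 66 mm across, 19 mm high, beside the board on its -y side; origin under its centre. Leave alone
- tape_measure: black and red pocket tape measure, 61 x 86 x 38 mm, beside the board on its +y side; origin under its centre. Leave alone
- paint_tin: small round paint tin, 75 mm across, 66 mm high, beyond the lip; origin under its centre. Leave alone
Things that resemble listed ones, but are neither listed nor needed, are in the scene too. What is shaped like the sheet_holder but yellow is not meant.

How it is judged (in metres and radians):
On the way:
1. the leaf is folded flat in front of the lip (value of joint leaf below 0.12 rad and value of joint leaf_slide below 0.013 m), for 0.05 s.
At the end, for the whole second after the job is handed in: The leaf lies flat (within 0.08 rad), its edge is at least 10 mm beneath the retaining lip (slide beyond 25 mm of 30), at rest and held there by the lip alone; the tape roll, tape measure and paint tin are within 20 mm of where they stood (value of joint leaf below 0.08 rad and value of joint leaf_slide above 0.025 m and x of leaf_edge in the frame of lip_mouth above 0.01 m and z of leaf_edge in the frame of lip_mouth below 0.002 m and velocity of joint leaf below 0.05 rad/s and distance of each of insulating_tape, tape_measure, paint_tin from where it was at the start of the episode below 0.02 m); the robot touches nothing.
It fails at once if the leaf is pinched between the fingers (upper face and underside pressed at once) (contact force between the fingers and leaf_plate above 1.5 N and contact force between the fingers and leaf_pad above 1.5 N).
It fails at once if the tape roll, tape measure or paint tin is lifted or pushed away (distance of any of insulating_tape, tape_measure, paint_tin from where it was at the start of the episode above 0.02 m).
It fails at once if the leaf is pressed hard, with over 40 N (contact force between the fingers and leaf_plate above 40 N).
It also fails if it takes over 42 s, if anything falls off the work surface, if the arm or the gripper's body presses on something with over 40 N, if the wrist force passes 120 N, or if a joint passes its speed limit or range.

## Working session

There is one attempt and no reset: what is moved stays moved. The work goes in short steps, Python scripts to look and compute and a shell command to move; the robot and the scene stay as the last step left them, time stands still between calls to the robot, and variables do not carry over. Pictures are saved under pics/ and viewed, at most 10 in all, crops included, and the job is handed in when it is done.

```bash
mkdir -p pics; python3 - <<'E'
from station import monitor, grab_frame
import cv2, numpy as np, pickle
print(monitor.read_state())
F={n:grab_frame(n) for n in("top","side")}
pickle.dump(F,open("f0.pkl","wb"))
for n,f in F.items():
    cv2.imwrite(f"pics/{n}0.png",f["color"][:,:,::-1]); print(n,f["fx"],f["fy"],f["cx"],f["cy"]); print(np.round(f["extrinsics"],3))
E
```

```text
{'time_s': 0.0, 'qpos': array([ 1.21499649e+00,  3.14223737e-01, -4.80894406e-02,  1.21021845e+00,
        3.51235954e-05,  1.57081820e+00]), 'dq': array([ 0.00068191, -0.0003454 , -0.00016382,  0.00125934, -0.00014208,
       -0.00048595]), 'joint_efforts': array([ 2.29093435e-03, -5.39593005e+01,  3.39746654e+01,  1.94221234e-02,
        3.34765261e-06, -6.74027575e-06]), 'eef_pos': array([208.78643592, 561.86845577, 230.43141122]), 'orientation': array([ 1.76973742e-01,  9.84215191e-01, -8.50851060e-04, -1.70817410e-04]), 'ft_force': array([-0.35095854, -0.56111275,  0.29604969]), 'torque': array([0.02509191, 0.050736  , 0.02439431]), 'gripper_force': 0.0, 'opening': 0.9986804078708575}
top 471.93539438144626 471.93539438144626 260.4034065509214 188.14993790001515
[[ 1.400000e-02 -9.810000e-01  1.930000e-01  3.624940e+02]
 [-1.000000e+00 -1.400000e-02  3.000000e-03  6.525000e+00]
 [-1.000000e-03 -1.930000e-01 -9.810000e-01  1.216545e+03]
 [ 0.000000e+00  0.000000e+00  0.000000e+00  1.000000e+00]]
side 462.1828211973478 462.1828211973478 245.8149403282155 193.74494115731176
[[-9.960000e-01  8.500000e-02 -4.100000e-02  6.617990e+02]
 [ 9.300000e-02  8.210000e-01 -5.630000e-01  6.592850e+02]
 [-1.500000e-02 -5.650000e-01 -8.250000e-01  1.044333e+03]
 [ 0.000000e+00  0.000000e+00  0.000000e+00  1.000000e+00]]
```

View pics/top0.png

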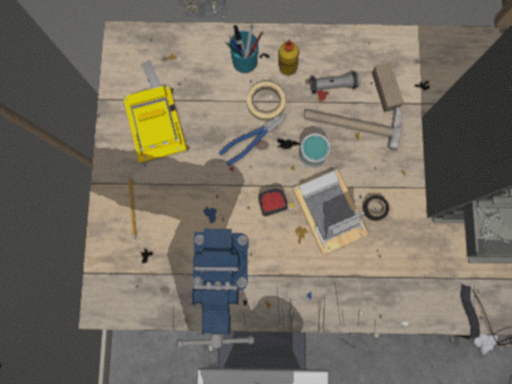

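View pics/side0.png

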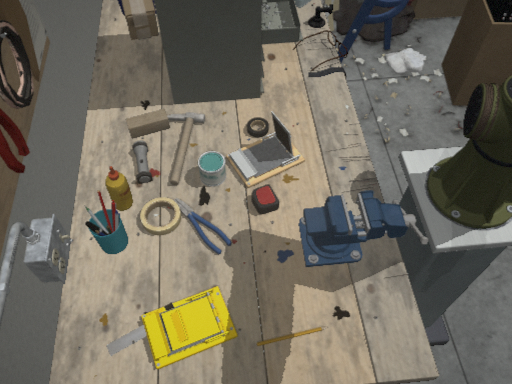

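Candidates: the plywood holder at top (331,212) / side (267,155), and the yellow one at top (155,122) / side (190,325). The plywood one fits: the tape roll at top (375,207), the tape measure at (272,201) and the tin at (315,148) stand around it. I'll confirm with an enlarged crop.

```bash
python3 - <<'E'
import cv2, numpy as np, pickle
F=pickle.load(open("f0.pkl","rb"))
a=F["top"]["color"][160:260,285:400]; b=F["side"]["color"][105:195,220:315]
a=cv2.resize(a,(400*115//100,400),interpolation=cv2.INTER_CUBIC)[:, :]
b=cv2.resize(b,(340,int(340*90/95)),interpolation=cv2.INTER_CUBIC)
c=np.zeros((400,800,3),np.uint8); c[:, :460]=a; c[:b.shape[0],460:]=b
cv2.imwrite("pics/crop0.png",c[:,:,::-1])
E
```

```text
(no output)
```

View pics/crop0.png

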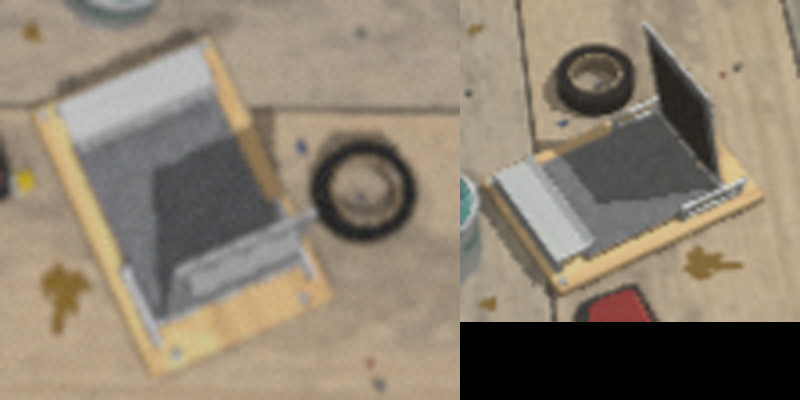

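The crop confirms it: a plywood board with a bright lip (top crop, upper left), slotted lugs, and a standing leaf with a dark pad facing the lip. Next I'll measure the corners.

```bash
cat > h.py <<'E'
import numpy as np, pickle
F=pickle.load(open("f0.pkl","rb"))
def ray(n,u,v,F=F):
    f=F[n]; E=f["extrinsics"]; d=E[:3,:3]@np.array([(u-f["cx"])/f["fx"],(v-f["cy"])/f["fy"],1]); return E[:3,3],d/np.linalg.norm(d)
def plane(n,u,v,z): o,d=ray(n,u,v); return o+d*(z-o[2])/d[2]
def tri(a,b):
    A=np.zeros((3,3));B=np.zeros(3);R=[ray("top",*a),ray("side",*b)]
    for o,d in R: P=np.eye(3)-np.outer(d,d);A+=P;B+=P@o
    x=np.linalg.solve(A,B); return x,[np.linalg.norm((np.eye(3)-np.outer(d,d))@(x-o)) for o,d in R]
E
python3 - <<'E'
from h import *
np.set_printoptions(precision=1,suppress=True)
T=lambda x,y:(285+x/4-.4,160+y/4-.4); S=lambda x,y:(220+(x-460)/3.579-.4,105+y/3.579-.4)
c=[plane("top",*T(*p),12) for p in [(38,112),(210,38),(330,295),(155,375)]]  # lip+y lip-y hinge-y hinge+y
print(np.array(c)); print([np.linalg.norm(c[i]-c[(i+1)%4]) for i in range(4)])
s=[plane("side",*S(*p),12) for p in [(560,290),(485,182),(762,200)]]; print("side lip+y lip-y hinge+y\n",np.array(s))
x=(c[0]+c[1]-c[2]-c[3]); print("yaw",np.degrees(np.arctan2(x[1],x[0])), "ctr",sum(c)/4)
y=(c[0]+c[3]-c[1]-c[2]); print("yaw y",np.degrees(np.arctan2(-y[0],y[1])))
print("side ctr",(s[1]+s[2])/2, np.degrees(np.arctan2(*(s[0]-s[2])[[1,0]])))
print("edge +y",tri(T(178,270),S(712,100)))
print("edge -y",tri(T(315,210),S(645,25)))
print("tape",plane("top",*T(363,190),19),"measure",plane("top",272,200,38),"tin",plane("top",315,147,66))
E
```

```text
[[ 602.3  -76.9   12. ]
 [ 653.3 -189.6   12. ]
 [ 485.8 -263.3   12. ]
 [ 433.6 -151.    12. ]]
[np.float64(123.7206403472221), np.float64(182.97422340139013), np.float64(123.8143951492883), np.float64(184.27055207166458)]
side lip+y lip-y hinge+y
 [[ 603.6  -71.9   12. ]
 [ 653.3 -184.    12. ]
 [ 435.8 -142.5   12. ]]
yaw 23.72575485414201 ctr [ 543.8 -170.2   12. ]
yaw y 24.657304133547726
side ctr [ 544.6 -163.2   12. ] 22.797738454226728
edge +y (array([ 484.8, -148.6,  129.9]), [np.float64(2.3585997630501754), np.float64(2.3585997630501074)])
edge -y (array([ 522.6, -229.6,  128.8]), [np.float64(0.6524379310334836), np.float64(0.6524379310332415)])
tape [ 552.8 -284.8   19. ] measure [564.3 -19.1  38. ] tin [ 696.9 -126.    66. ]
```

```bash
python3 -m crank '[[0,0,10,0,0,0,1],[0,0,10,0,0,0,1],[0,0,10,0,0,0,1],[0,0,10,0,0,0,1],[0,0,10,0,0,0,1],[0,0,10,0,0,0,1],[0,0,9.6,0,0,0,1],[0,0,0,-0.95,0.9,0,1],[0,0,0,-0.95,0.9,0,1],[0,0,0,-0.95,0.9,0,1],[0,0,0,-0.95,0.9,0,1],[0,0,0,-0.95,0.9,0,1],[0,0,0,-0.95,0.9,0,1],[0,0,0,-0.95,0.9,0,1],[0,0,0,-0.95,0.9,0,1],[0,0,0,-0.95,0.9,0,1],[0,0,0,-0.95,0.9,0,1],[0,0,0,-0.95,0.9,0,1],[0,0,0,-0.95,0.9,0,1]]'
```

```text
time_s: 2.48
eef_pos: [479.5, 276.5, 230.9]
orientation: [0.707, 0.707, -0.0, -0.0]
ft_force: [-0.2, -0.1, 0.0]
opening: 0.001
gripper_force: 0.0
```

```bash
python3 -m crank '[[0,0,0,-1,-0.1,0,1],[0,0,0,-1,-0.1,0,1],[0,0,0,-1,-0.1,0,1],[0,0,0,-1,-0.1,0,1],[0,0,0,-1,-0.1,0,1],[0,0,0,-1,-0.1,0,1],[0,0,0,-1,-0.1,0,1],[0,0,0,-1,-0.1,0,1],[0,0,0,-1,-0.1,0,1],[0,0,0,-1,-0.1,0,1],[0,0,0,-1,-0.1,0,1],[0,0,0,-1,-0.1,0,1],[0,0,0,-1,-0.1,0,1],[0,0,0,-1,-0.1,0,1],[0,0,10,-1,0,0,1],[0,0,10,0,0,0,1],[0,0,10,0,0,0,1],[0,0,10,0,0,0,1],[0,0,10,0,0,0,1],[0,0,10,0,0,0,1]]' && python3 -m crank '[[0,0,5.7,0,0,0,1],[0,0,0,0,0,0,1]]'; python3 - <<'E'
from station import *
import cv2,pickle
s=monitor.read_state(); f=grab_frame("wrist"); print(s["qpos"],s["eef_pos"],s["orientation"])
pickle.dump((s,f),open("w1.pkl","wb")); print({k:v for k,v in f.items() if k!="color"})
cv2.imwrite("pics/w1.png",cv2.resize(f["color"][:,:,::-1],(768,576),interpolation=cv2.INTER_CUBIC))
E
```

```text
time_s: 4.97
eef_pos: [443.8, -97.5, 230.9]
orientation: [0.967, 0.256, -0.0, -0.0]
ft_force: [-0.1, 0.3, 0.1]
opening: 0.003
gripper_force: 0.0
time_s: 5.22
eef_pos: [443.9, -97.5, 231.0]
orientation: [0.977, 0.211, -0.0, -0.0]
ft_force: [0.2, -0.1, 0.1]
opening: -0.005
gripper_force: 0.0
[-2.16172957e-01  4.06462026e-02 -3.77866090e-01  1.15295412e+00
 -3.02754705e-05  2.49998093e+00] [443.85324753 -97.48239234 231.0089791 ] [ 9.77460361e-01  2.11118759e-01 -3.10990318e-04 -1.25564628e-04]
{'fx': 297.3186396354542, 'fy': 297.3186396354542, 'cx': 255.07356292141097, 'cy': 186.68353631939596, 'mount': array([[-7.42562672e-04, -9.47122822e-01, -3.20870394e-01,
         8.24774230e+01],
       [ 9.99999700e-01, -7.74662707e-04, -2.76177580e-05,
        -1.07016580e+00],
       [-2.22408919e-04, -3.20870318e-01,  9.47123112e-01,
        -1.42481486e+02],
       [ 0.00000000e+00,  0.00000000e+00,  0.00000000e+00,
         1.00000000e+00]])}
```

View pics/w1.png

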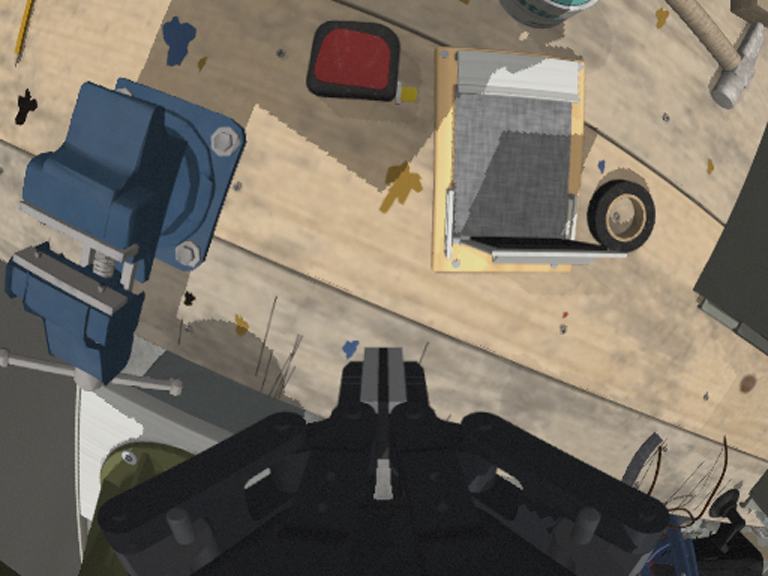

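The board's corners in the wrist picture are at (437,47), (583,58), (433,271) and (570,271), with the leaf upright and its edge seen from about (493,260) to (627,254). I'll cast these to the board plane.

```bash
cat >> h.py <<'E'
from scipy.spatial.transform import Rotation as Rn
def wray(s,f,u,v):
    p=np.array([u-f["cx"],v-f["cy"]]);r=np.hypot(*p);t=r/f["fx"]
    d=np.r_[p/r*np.sin(t),np.cos(t)];W=np.eye(4);W[:3,:3]=Rn.from_quat(s["orientation"]).as_matrix();W[:3,3]=s["eef_pos"];W=W@f["mount"]
    return W[:3,3],W[:3,:3]@d
def wplane(s,f,u,v,z): o,d=wray(s,f,u,v); return o+d*(z-o[2])/d[2]
E
python3 - <<'E'
from h import *
np.set_printoptions(precision=1,suppress=True)
s,f=pickle.load(open("w1.pkl","rb"))
c=np.array([wplane(s,f,u/1.5,v/1.5,12) for u,v in[(437,47),(583,58),(570,271),(433,271)]])
print(c,[np.linalg.norm(c[i]-c[(i+1)%4]) for i in range(4)],c.mean(0),(c[0]+c[2])/2)
for a,b in((0,3),(1,2)): d=c[a]-c[b]; print(np.degrees(np.arctan2(d[1],d[0])))
d=c[3]-c[2]; print(np.degrees(np.arctan2(-d[0],d[1])))
e=np.array([wplane(s,f,u/1.5,v/1.5,132) for u,v in[(493,260),(627,254)]]);print("edge",e,e.mean(0),np.linalg.norm(e[0]-e[1]))
y=np.radians(24.0);R=np.array([[np.cos(y),np.sin(y)],[-np.sin(y),np.cos(y)]])
C=c.mean(0)[:2];print("edge in board",R@(e.mean(0)[:2]-C),"tcp in board",R@(s["eef_pos"][:2]-C))
E
```

```text
[[ 602.4  -71.9   12. ]
 [ 656.7 -185.5   12. ]
 [ 484.4 -263.7   12. ]
 [ 432.  -148.8   12. ]] [np.float64(125.9737485888797), np.float64(189.20351206068463), np.float64(126.29372463317597), np.float64(186.9635161093113)] [ 543.9 -167.5   12. ] [ 543.4 -167.8   12. ]
24.30196576588822
24.407856671641404
24.55160325755342
edge [[ 481.2 -149.   132. ]
 [ 522.4 -228.   132. ]] [ 501.8 -188.5  132. ] 89.09555451708655
edge in board [-47.   -2.1] tcp in board [-62.9 104.6]
```

```bash
python3 -m crank '[[0,0,0,-0.2,0.84,0,1],[0,0,0,-0.2,0.84,0,1],[0,0,0,-0.2,0.84,0,1],[0,0,0,-0.2,0.84,0,1],[0,0,0,-0.2,0.84,0,1],[0,0,0,0,0,1,1],[0,0,0,0,0,1,1],[0,0,0,0,0,1,1],[0,0,0,0,0,1,1],[0,0,0,0,0,1,1],[0,0,0,0,0,1,1],[0,0,0,0,0,0,1]]'; cat > st.py <<'E'
from station import *
import numpy as np
s=monitor.read_state();y=np.radians(24.4);R=np.array([[np.cos(y),np.sin(y)],[-np.sin(y),np.cos(y)]])
p=s["eef_pos"];f=s["ft_force"];print("board",np.round(np.r_[R@(p[:2]-[544,-168]),p[2]],1),"F",np.round(np.r_[R@f[:2],f[2]],1),"t",s["time_s"])
E
python3 st.py; python3 - <<'E'
import numpy as np
for d in range(80,-1,-8):
    t=np.radians(d);print(d,np.round([-65+60*np.cos(t)-2*np.sin(t)-11,20.5+60*np.sin(t)+2*np.cos(t)],1))
E
```

```text
time_s: 6.78
eef_pos: [463.0, -203.0, 79.6]
orientation: [0.977, 0.211, -0.002, -0.001]
ft_force: [0.0, -0.3, -0.7]
opening: 0.0
gripper_force: 0.0
board [-88.3   1.6  79.6] F [-0.1 -0.3 -0.7] t 6.775
80 [-67.6  79.9]
72 [-59.4  78.2]
64 [-51.5  75.3]
56 [-44.1  71.4]
48 [-37.3  66.4]
40 [-31.3  60.6]
32 [-26.2  54. ]
24 [-22.   46.7]
16 [-18.9  39. ]
8 [-16.9  30.8]
0 [-16.   22.5]
```

```bash
python3 -m crank '[[0,0,0,0.25,0,0,1],[0,0,0,0.25,0,0,1],[0,0,0,0.2,0,0,1],[0,0,0,0.12,0,0,1],[0,0,0,0.16,0,0.03,1],[0,0,0,0.16,0,0.04,1],[0,0,0,0.16,0,0.06,1],[0,0,0,0.16,0,0.06,1],[0,0,0,0.15,0,0.08,1],[0,0,0,0.15,0,0.08,1],[0,0,0,0,0,0,1]]'; python3 st.py
```

```text
time_s: 8.15
eef_pos: [505.0, -185.2, 72.3]
orientation: [0.978, 0.211, 0.0, -0.0]
ft_force: [-0.0, -0.0, -0.6]
opening: 0.0
gripper_force: 0.0
board [-42.6   0.5  72.3] F [-0.  -0.  -0.6] t 8.15
```

```bash
cat > look.py <<'E'
import sys,cv2,numpy as np
from station import *
n=sys.argv[1];a=grab_frame("wrist")["color"];b=grab_frame("side")["color"][90:200,200:320]
c=np.zeros((384,800,3),np.uint8);c[:288,:384]=cv2.resize(a,(384,288),interpolation=cv2.INTER_AREA);c[:381,384:]=cv2.resize(b,(416,381),interpolation=cv2.INTER_CUBIC)
cv2.imwrite(f"pics/{n}.png",c[:,:,::-1])
E
python3 look.py m1
```

```text
(no output)
```

View pics/m1.png

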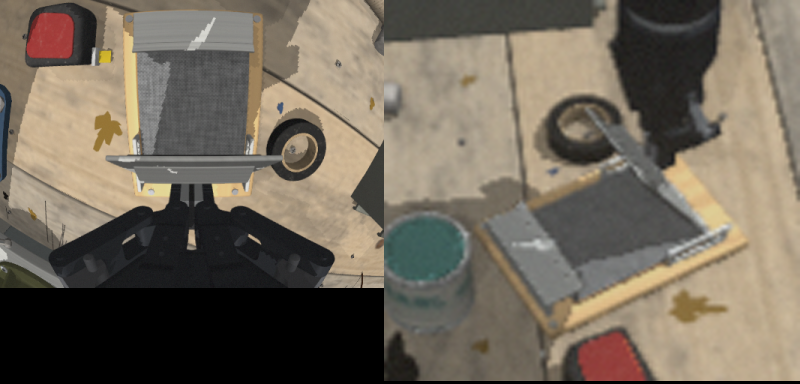

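The leaf has followed the fingers to about 55°, with the hinge still at the board's hinge end. I'll carry on along the arc.

```bash
python3 -m crank '[[0,0,0,0.11,0,0.11,1],[0,0,0,0.1,0,0.12,1],[0,0,0,0.12,0,0.12,1],[0,0,0,0.12,0,0.12,1],[0,0,0,0.1,0,0.13,1],[0,0,0,0.1,0,0.13,1],[0,0,0,0.08,0,0.14,1],[0,0,0,0.08,0,0.15,1],[0,0,0,0.06,0,0.15,1],[0,0,0,0.06,0,0.16,1],[0,0,0,0,0,0,1]]'; python3 st.py
```

```text
time_s: 9.62
eef_pos: [525.7, -175.8, 38.8]
orientation: [0.978, 0.211, -0.0, -0.0]
ft_force: [0.2, -0.1, 1.4]
opening: -0.002
gripper_force: 0.6
board [-19.9   0.5  38.8] F [ 0.2 -0.1  1.4] t 9.625
```

```bash
python3 -m crank '[[0,0,0,0.04,0,0.12,1],[0,0,0,0,0,0.12,1],[0,0,0,0,0,0.12,1],[0,0,0,0,0,0.1,1],[0,0,0,0,0,0.08,1],[0,0,0,0,0,0,1]]'; python3 st.py
```

```text
time_s: 10.38
eef_pos: [526.8, -175.4, 25.7]
orientation: [0.978, 0.211, -0.0, 0.0]
ft_force: [1.0, 0.2, 3.0]
opening: 0.002
gripper_force: 1.4
board [-18.7   0.3  25.7] F [ 1.  -0.2  3. ] t 10.375
```

```bash
python3 -m crank '[[0,0,0,0,0,0.06,1],[0,0,0,0,0,0.06,1],[0,0,0,0,0,0,1]]'; python3 st.py;  python3 -m crank '[[0,0,0,0,0,0.04,1],[0,0,0,0,0,0,1]]'; python3 st.py
```

```text
time_s: 10.75
eef_pos: [526.9, -175.4, 22.7]
orientation: [0.978, 0.211, 0.0, 0.0]
ft_force: [3.1, 1.5, 2.7]
opening: 0.003
gripper_force: 1.7
board [-18.6   0.3  22.7] F [3.4 0.1 2.7] t 10.75
time_s: 11.0
eef_pos: [527.0, -175.5, 22.1]
orientation: [0.978, 0.211, 0.0, 0.0]
ft_force: [2.3, 0.9, 6.5]
opening: -0.001
gripper_force: 3.2
board [-18.6   0.2  22.1] F [ 2.5 -0.1  6.5] t 11.0
```

Flat, with contact at z=22, as expected from 22.5. Next I'll look, then slide.

```bash
python3 look.py m2; python3 -m crank '[[0,0,0,0.1,0,0.02,1],[0,0,0,0.15,0,0,1],[0,0,0,0.15,0,0,1],[0,0,0,0.15,0,0,1],[0,0,0,0.1,0,0,1],[0,0,0,0,0,0,1]]'; python3 st.py
```

```text
time_s: 11.85
eef_pos: [538.7, -170.1, 21.4]
orientation: [0.978, 0.21, -0.003, 0.001]
ft_force: [-5.8, -3.2, 13.6]
opening: 0.001
gripper_force: 6.8
board [-5.7  0.3 21.4] F [-6.6 -0.5 13.6] t 11.85
```

View pics/m2.png

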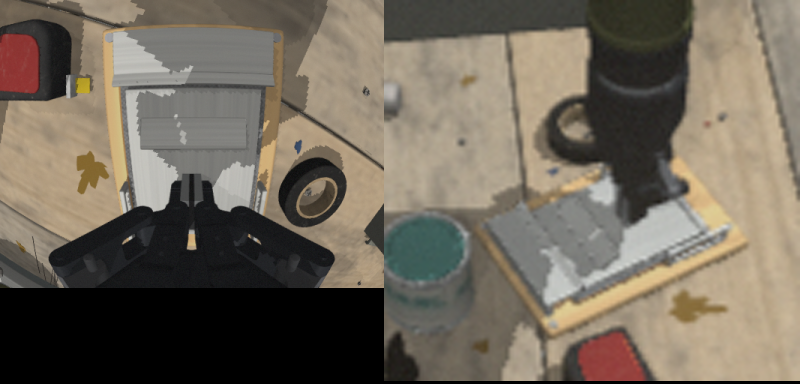

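The leaf lies flat in front of the lip, with its edge at about row 85 of the wrist view. Now I'll push on towards the rib.

```bash
python3 -m crank '[[0,0,0,0.12,0,-0.01,1],[0,0,0,0.12,0,0,1],[0,0,0,0.12,0,0,1],[0,0,0,0.12,0,0,1],[0,0,0,0,0,0,1]]'; python3 st.py
```

```text
time_s: 12.48
eef_pos: [549.6, -165.2, 21.5]
orientation: [0.978, 0.21, -0.003, 0.001]
ft_force: [-5.7, -2.9, 12.5]
opening: 0.002
gripper_force: 6.2
board [ 6.2  0.3 21.5] F [-6.4 -0.3 12.5] t 12.475
```

```bash
python3 -m crank '[[0,0,0,0.12,0,0,1],[0,0,0,0.12,0,0,1],[0,0,0,0.12,0,0,1],[0,0,0,0,0,0,1]]'; python3 st.py; python3 -m crank '[[0,0,0,0.12,0,0,1],[0,0,0,0.12,0,0,1],[0,0,0,0.12,0,0,1],[0,0,0,0,0,0,1]]'; python3 st.py; python3 look.py m3
```

```text
time_s: 12.98
eef_pos: [557.3, -161.6, 21.4]
orientation: [0.978, 0.21, -0.003, 0.001]
ft_force: [-8.0, -3.4, 12.4]
opening: -0.003
gripper_force: 6.2
board [14.8  0.4 21.4] F [-8.7  0.2 12.4] t 12.975
time_s: 13.48
eef_pos: [565.6, -157.7, 21.2]
orientation: [0.978, 0.21, -0.003, 0.001]
ft_force: [-7.0, -3.8, 10.4]
opening: 0.002
gripper_force: 5.4
board [23.9  0.4 21.2] F [-8.  -0.6 10.4] t 13.475
```

View pics/m3.png

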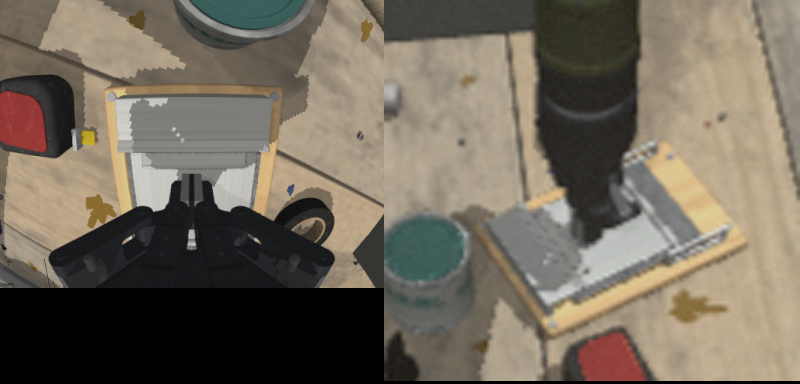

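The edge is now under the lip. I'll keep pushing to the stop.

```bash
python3 -m crank '[[0,0,0,0.12,0,0,1],[0,0,0,0.12,0,0,1],[0,0,0,0,0,0,1]]'; python3 st.py; python3 -m crank '[[0,0,0,0.08,0,0,1],[0,0,0,0,0,0,1]]'; python3 st.py;python3 -m crank '[[0,0,0,0.08,0,0,1],[0,0,0,0,0,0,1]]'; python3 st.py
```

```text
time_s: 13.95
eef_pos: [571.1, -155.2, 21.1]
orientation: [0.978, 0.21, -0.003, 0.001]
ft_force: [-6.2, -1.9, 9.1]
opening: 0.0
gripper_force: 5.1
board [30.   0.5 21.1] F [-6.4  0.8  9.1] t 13.95
time_s: 14.2
eef_pos: [571.2, -155.0, 20.8]
orientation: [0.978, 0.21, -0.005, 0.001]
ft_force: [-9.7, -4.7, 10.5]
opening: 0.001
gripper_force: 7.4
board [30.1  0.6 20.8] F [-10.8  -0.3  10.5] t 14.2
time_s: 14.45
eef_pos: [571.3, -154.9, 20.4]
orientation: [0.978, 0.21, -0.007, 0.002]
ft_force: [-13.8, -7.6, 14.5]
opening: -0.001
gripper_force: 10.4
board [30.3  0.6 20.4] F [-15.8  -1.2  14.5] t 14.45
```

It stopped at 30 mm with the force rising, so the leaf is home. I'll release the push and lift off.

```bash
python3 -m crank '[[0,0,0,-0.15,0,0,1],[0,0,0,0,0,-0.06,1],[0,0,0,0,0,-0.1,1],[0,0,0,-0.1,0,-0.3,1],[0,0,0,-0.1,0,-0.8,1],[0,0,0,0,0,-1,1],[0,0,0,0,0,-1,1],[0,0,0,-1,0,-1,1],[0,0,0,-1,0,-1,1],[0,0,0,0,0,0,1]]'; python3 st.py; python3 look.py m4
```

```text
time_s: 15.7
eef_pos: [524.5, -177.2, 155.0]
orientation: [0.978, 0.21, 0.001, 0.001]
ft_force: [0.9, -0.2, -0.5]
opening: -0.002
gripper_force: 0.0
board [-21.5  -0.3 155. ] F [ 0.8 -0.5 -0.5] t 15.7
```

View pics/m4.png

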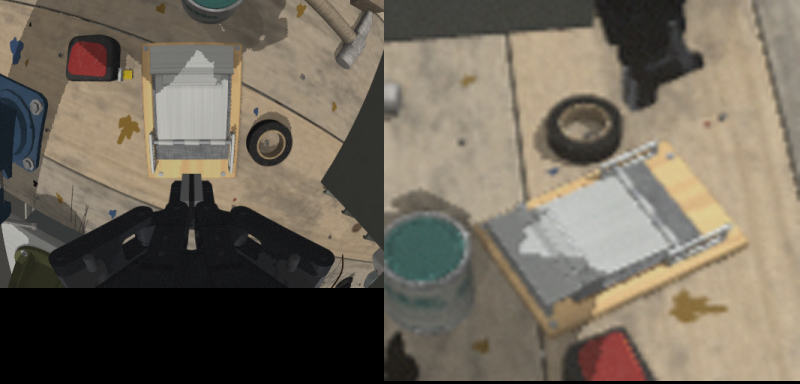

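The leaf lies flat and tucked, and the roll, measure and tin look undisturbed. As a quick check of the slide, the leaf's hinge edge should be at about x = -35 on the board.

```bash
python3 - <<'E'
from h import *
from station import *
s=monitor.read_state();f=grab_frame("wrist");y=np.radians(24.4);R=np.array([[np.cos(y),np.sin(y)],[-np.sin(y),np.cos(y)]])
g=f["color"].astype(int).sum(2)[:,240:280].mean(1)
for v in range(90,240,3): print(v,int(g[v]),np.round((R@(wplane(s,f,258,v,21)[:2]-[544,-168]))[0]),end=" | ")
E
```

```text
90 458 61.0 | 93 441 58.0 | 96 422 56.0 | 99 371 53.0 | 102 486 50.0 | 105 496 47.0 | 108 488 45.0 | 111 458 42.0 | 114 436 39.0 | 117 519 36.0 | 120 547 33.0 | 123 546 31.0 | 126 546 28.0 | 129 546 25.0 | 132 544 22.0 | 135 544 19.0 | 138 542 16.0 | 141 542 14.0 | 144 541 11.0 | 147 540 8.0 | 150 538 5.0 | 153 537 2.0 | 156 535 -1.0 | 159 535 -4.0 | 162 534 -7.0 | 165 532 -10.0 | 168 532 -13.0 | 171 532 -16.0 | 174 531 -19.0 | 177 531 -22.0 | 180 531 -25.0 | 183 532 -28.0 | 186 534 -31.0 | 189 385 -34.0 | 192 504 -37.0 | 195 318 -40.0 | 198 310 -43.0 | 201 314 -46.0 | 204 320 -50.0 | 207 320 -53.0 | 210 331 -56.0 | 213 327 -59.0 | 216 484 -63.0 | 219 485 -66.0 | 222 484 -69.0 | 225 483 -73.0 | 228 484 -76.0 | 231 413 -80.0 | 234 287 -83.0 | 237 283 -87.0 |
```

The hinge knuckle is centred at about -36 and the rib face at about +40, so the slide is about 29–30 mm. Handing in.

```bash
python3 -c "from station import job_done; print(job_done())"
```

```text
the job is handed in; nothing more can be done
None
```

The leaf is folded flat and pushed home about 29–30 mm, with its edge tucked under the lip; it stayed there when I let go, the tape roll, tape measure and tin look undisturbed in the last picture, and the job is handed in (no verdict was returned).

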